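# Index the reagent carousel with its ratchet lever

### The arm

A 6-joint arm with a two-finger parallel gripper is mounted at the origin on a cart in front of the work surface, level with it; the furniture and walls round the work are solid. World frame = base frame: x ahead of the robot, y to its left, z up, the work surface at z = 0. Lengths are in m, angles in degrees, forces in N, time in s.
With the tool pointing down it reaches from about 0.35 to 0.875 m from the base axis. Payload 4.2 kg.
Tool frame: the origin (TCP) lies at the very end of the fingers, on their centre line; the grasp point (between the pads) lies 19 mm behind it; z points along the fingers, y is the line along which they close (so a half turn about z gives the same grasp; the last joint's range is limited). The gripper opens to 87 mm and grips with 3 to 60 N. Pads are 19 mm wide; open, the fingers measure 117 mm over their backs; the gripper's body (75 mm by 190 mm) begins 51 mm behind the grasp point.
Start: joints at [86.78, 22.042, 0.453, 0, -68.411, -14.817], TCP at [0.193, 0.594, 0.223] pointing down, gripper open.
Joint ranges: [-179.83, 179.83], [-69.29, 118.12], [-61.27, 80.66], [-181.25, 117.63], [-171.15, -9.14], [-177.46, 177.46]. Speed limits (degrees/s): [159.86, 159.86, 180, 180, 180, 180].

### API

Orientations are given as a 3x3 rotation matrix whose columns are the frame's x, y, z axes.
In Python, from station import * gives the robot as it stands.
- The arm moves only by the shell command python3 -m pendant 'ROWS'. ROWS is JSON, a list of rows, each an object of numbers: "x", "y", "z": the shift along the world's x, y, z normalised to -1 to 1, where 1 is 250 mm; "rx", "ry", "rz": the turn, a rotation vector about the world's x, y, z normalised to -1 to 1, where 1 is 180 degrees; "claw": the opening, from 0 (shut) to 1 (fully open). A call has exactly 8 rows; each row is the pose to reach, as a shift and turn from the pose commanded when the call began, turning the shorter way round; what a row does not reach only later rows make up. A row lasts 1/8 s, in which the tool goes at most 62.5 mm and 10.7 degrees, less where a joint would pass 70% of its speed; a pose out of reach is approached as far as the arm can. A call with a number of a shift or a turn outside -1 to 1 is refused whole. A call with a gripper value outside its range is refused whole. The fingers move at their own pace and stop on an object; the grip force is fixed at half the most. Time passes only in rows, so rows that repeat a pose let the fingers close, or fill a call up. It gives the time, the measured TCP pose, the force, the opening and the grip force at its end, in the units of the state.
- sense(): the state, without advancing time (a new reading comes with each control period).
- capture(name): name is "side" or "top" or "wrist"; returns a dict with "color" (400x640x3 uint8, red, green, blue), "mtx" (3x3 intrinsics, pixels), "world_to_cam" (4x4, takes a point from world to camera coordinates). Camera axes: x right, y up, looking along -z (the intrinsics and any distortion apply to the point x, -y, -z); pixel columns grow to the right and rows downward; lengths in m; the calibration is good to about 2 mm. The wrist camera is an equidistant fisheye: a pixel r from the principal point sees the ray r / f radians off the axis. A picture is of the moment at which its call begins. There is no depth.
- finish_job(): hands the job in; it is judged then, once.
Trained networks look in a picture, given as the dict that the camera call returned (one of the last four; its "shot" number tells which), for a name from the list of things; names that differ only in an ending like _2 or _b are one class to them, and where a whole thing is asked for, a point or a joint stands for the part that bears it (a point fixed in the world has none). Each returns a list of dicts, best first, with "conf" (0 to 1); they miss things now and then, are a little off and sometimes report something else, mostly with a low value. They report only what shows in the picture. A call takes as long as a camera call. They do not tell look-alikes from the thing itself.
- search_frame(picture, label): "centre" ([column, row] in pixels, amid what is visible of it).
- regions_of(picture, label): "region" (400x640 bool, what is visible of it) and "centre" ([column, row] in pixels, amid what is visible of it).
The state is a dict: "time_s": time; "joints": joint angles; "joint_velocities": joint speeds; "effort": joint torques, N m; "tcp_pos": TCP position; "ee_rot": TCP orientation; "wrist_force": force on the tool from outside, world axes, zero at the start; "moment": the same for the moment, N m; "gripper_width": opening from 0.0 (shut) to 1.0 (fully open); "gripper_force": force on a finger pad.
Only numpy, scipy, OpenCV 4.12 (cv2) and the standard library are available. Lean on these libraries where they do the work, as an engineer would, in place of code of your own. Each camera call takes 0.05 s, during which the arm holds its last target. There are 200 camera calls.

### The job

Swing the ratchet lever of the carousel back and forth, fully from stop to stop, to advance it notch by notch until the tallest bottle on it stands under the nozzle, then let go of the lever. Turn the carousel by its lever only: do not touch the carousel's wheel or the tall bottle, and leave that bottle standing in its cup.

Things in the scene. Friction and masses are not known exactly. Their poses are not given: they have to be found in the camera images.
- lever (a joint): Steel lever on the carousel's axis. 0 = forward stop (grip at its left end, seen from the robot), 0.925 rad = back stop (right end); grows anticlockwise from above. Stays put; about 3 N at the grip moves it. Going right the wheel stands still; the pawl catches the next tooth only beyond 0.83 rad. From there, left to the forward stop, it carries the wheel clockwise by one notch (45 deg).
- lever_grip (a point): The middle of the lever's grip, where to take it: an upright white cylinder 26 mm in diameter, 70 mm tall, that spins freely on its pin, at the lever's end on the robot's side. Its lower end lies 45 mm, its top 115 mm and this point 90 mm above the table. It runs on a circle of 140 mm radius about the carousel's axis.
- carousel: The turntable: aluminium ratchet wheel with 8 saw teeth (188 mm wide, top 39 mm above the table) that turns clockwise only (seen from above; a pawl stops it running back), with 8 grey cups (42 mm wide, 16 mm high, floor 41 mm above the table) every 45 deg, centres 60 mm from the axis, the first on its own x axis. One cup is under the nozzle at the start. Origin on the axis at table height.
- tall_bottle: The tallest bottle on the carousel: amber glass, 34 mm in diameter and 71 mm tall (the others on it, a white bottle and two squat jars, are 59 mm or less), standing in a cup two or three notches anticlockwise from the nozzle, seen from above. Origin at the centre of its underside, z up.
- nozzle (a point): Tip of the nozzle, pointing down, 128 mm above the table, on a bent steel pipe that rises from the fixed stand on the carousel's far side. It lies over the circle of the cups (60 mm from the axis): the tall bottle must come under it. In the middle of the lever's travel the grip lies just opposite, on the other side of the axis.
Not all that is in view belongs to the job. What is shaped like the tall_bottle but green or purple is not meant.

How it is judged:
By the outcome, as a careful person would: the job done as asked, in the order asked, and still so for the second after the job is handed in, with the robot touching nothing.
It also fails if it takes over 45 s, if anything falls off the work surface, if the arm or the gripper's body presses on something with over 40 N, if the wrist force passes 120 N, or if a joint passes its speed limit or range.

## Working session

There is one attempt and no reset: what is moved stays moved. The work goes in short steps, Python scripts to look and compute and a shell command to move; the robot and the scene stay as the last step left them, time stands still between calls to the robot, and variables do not carry over. Pictures are saved under pics/ and viewed, at most 10 in all, crops included, and the job is handed in when it is done.

```bash
mkdir -p pics
python3 - <<'E'
from station import *
import cv2,numpy as np
s=sense();print(s['time_s'],s['tcp_pos'],s['ee_rot'],s['gripper_width'])
for n in ('top','side'):
    p=capture(n);cv2.imwrite(f'pics/{n}0.png',p['color'][:,:,::-1])
    print(n,p['mtx'],p['world_to_cam'])
    for l in ('lever_grip','lever','carousel','tall_bottle'):
        print(l,[(np.round(d['centre']),round(d['conf'],2)) for d in search_frame(p,l)][:4])
E
```

```text
0.0 [0.19331264 0.59371887 0.22144683] [[ 9.50792266e-01 -3.09828542e-01 -5.83902924e-04]
 [-3.09829076e-01 -9.50789930e-01 -2.11028113e-03]
 [ 9.86563063e-05  2.18734908e-03 -9.99997603e-01]] 1.0023563574172498
top [[487.97676291   0.         320.92749835]
 [  0.         487.97676291 194.5596853 ]
 [  0.           0.           1.        ]] [[-0.02164686 -0.99971457 -0.01010921 -0.03306162]
 [ 0.99652315 -0.02238926  0.08025165 -0.51994053]
 [-0.08045508 -0.00833687  0.99672337 -0.89620739]
 [ 0.          0.          0.          1.        ]]
lever_grip [(array([306., 235.]), 0.59)]
lever [(array([308., 220.]), 0.84)]
carousel [(array([316., 158.]), 0.85)]
tall_bottle [(array([292., 183.]), 0.71), (array([403., 189.]), 0.66), (array([374., 259.]), 0.56)]
side [[457.99529838   0.         327.75842921]
 [  0.         457.99529838 196.50870729]
 [  0.           0.           1.        ]] [[-0.37491638 -0.92696407  0.01324073  0.14358776]
 [ 0.55392568 -0.21254036  0.80498008 -0.39414349]
 [-0.74337343  0.3091346   0.59315407 -0.48549907]
 [ 0.          0.          0.          1.        ]]
lever_grip [(array([324., 243.]), 0.64)]
lever [(array([322., 248.]), 0.63)]
carousel [(array([306., 215.]), 0.82)]
tall_bottle [(array([390., 210.]), 0.67), (array([297., 213.]), 0.6), (array([398., 264.]), 0.57)]
```

View pics/top0.png

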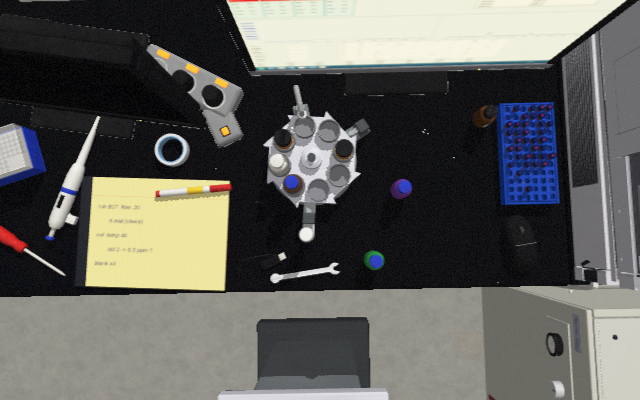

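View pics/side0.png

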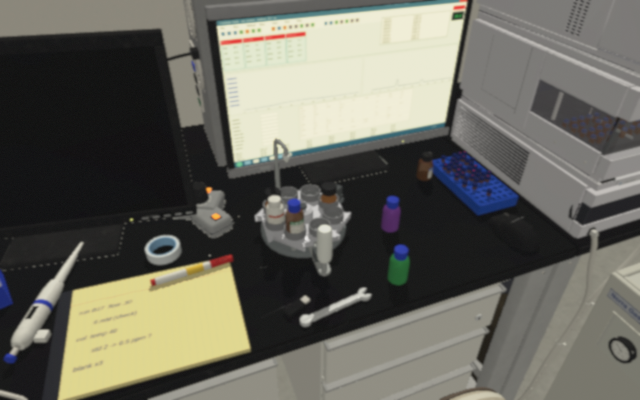

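```bash
cat > h.py <<'E'
from station import *
import cv2,numpy as np
def ray(p,uv):
    K=p['mtx'];T=np.array(p['world_to_cam']);d=np.array([(uv[0]-K[0][2])/K[0][0],-(uv[1]-K[1][2])/K[1][1],-1])
    R=T[:3,:3];return -R.T@T[:3,3],R.T@d
def at(p,uv,z):
    o,d=ray(p,uv);return o+d*(z-o[2])/d[2]
def px(p,X):
    T=np.array(p['world_to_cam']);c=T[:3,:3]@X+T[:3,3];K=p['mtx'];return np.array([K[0][0]*c[0]/-c[2]+K[0][2],K[1][1]*c[1]/c[2]+K[1][2]])
E
python3 - <<'E'
from h import *
p=capture('top')
for l,z in (('lever_grip',.1),('lever',.04),('carousel',.039),('tall_bottle',.11)):
    for d in regions_of(p,l):
        m=d['region'];ys,xs=np.where(m);print(l,round(d['conf'],2),d['centre'],xs.min(),xs.max(),ys.min(),ys.max(),at(p,d['centre'],z).round(4))
c=p['color'][70:270,230:430,::-1];cv2.imwrite('pics/crop.png',cv2.resize(c,None,fx=3,fy=3,interpolation=cv2.INTER_CUBIC))
E
```

```text
lever_grip 0.57 [308.0, 234.8] 298 313 228 241 [ 0.4444 -0.0217  0.1   ]
lever 0.9 [302.8, 221.0] 298 314 202 242 [ 0.4697 -0.0104  0.04  ]
carousel 0.62 [310.7, 161.1] 263 359 113 206 [ 0.5802 -0.0271  0.039 ]
tall_bottle 0.81 [401.8, 188.3] 390 410 179 198 [ 0.5194 -0.1825  0.11  ]
tall_bottle 0.74 [293.0, 184.7] 283 302 174 194 [0.5297 0.0018 0.11  ]
tall_bottle 0.71 [373.5, 260.2] 363 383 251 269 [ 0.3996 -0.1309  0.11  ]
```

View pics/crop.png

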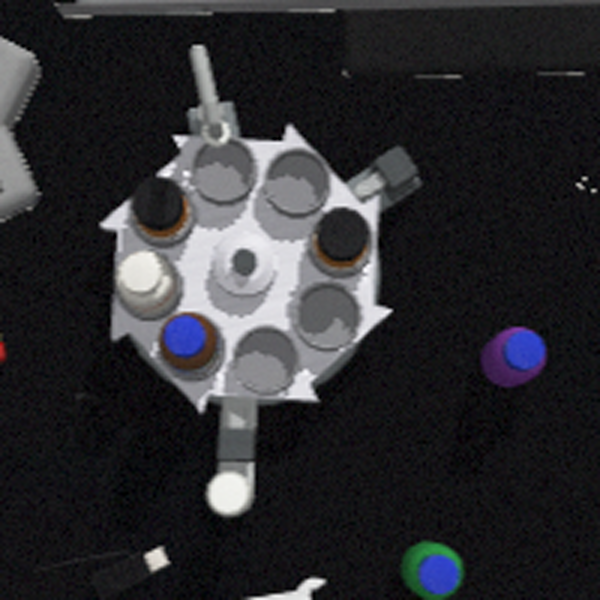

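Run:
```python
from h import *
p=capture('top')
f=lambda c,r,z:at(p,(230+(c-.0)/3,70+r/3),z)
A=f(244,265,.057);G=f(230,493,.115);N=f(224,170,.057);O=f(264,360,.057);B=f(186,334,.112)
print('A',A,'G',G,np.linalg.norm(G-A),'B',B,np.linalg.norm((N-O)[:2])/2)
ang=lambda v:np.degrees(np.arctan2(v[1],v[0]))
mid=ang(O-N);g=ang((G-A));print('mid',mid,'g',g,'lever',np.radians((g-mid+180)%360-180)+.4625,'bottle',ang(B-A))
for th in (0,.2,.4,.6,.83,.925):
    a=np.radians(mid)+th-.4625;print(th,(A[:2]+.14*np.array([np.cos(a),np.sin(a)])).round(4))
q=capture('side')
for X in (A,G,[A[0]+.14*np.cos(np.radians(g)),A[1]+.14*np.sin(np.radians(g)),.08]): print(px(q,np.array(X)))
w=capture('wrist');print(w['mtx'],w['world_to_cam'])
```

```text
A [ 0.58252219 -0.0288357   0.057     ] G [ 0.44520137 -0.01998385  0.115     ] 0.14932971313385918 B [0.53532068 0.00328381 0.112     ] 0.05931912554337905
mid -169.3721929214634 g 176.31175290055302 lever 0.21263771870029635 bottle 145.7656387731387
0 [0.4479 0.0095]
0.2 [ 0.4429 -0.0181]
0.4 [ 0.4436 -0.046 ]
0.6 [ 0.4498 -0.0733]
0.83 [ 0.4634 -0.1024]
0.925 [ 0.4709 -0.1133]
[303.50398995 206.48051572]
[325.76807515 227.29707126]
[325.98829997 244.03175275]
[[309.70691629   0.         321.44834941]
 [  0.         309.70691629 200.01258279]
 [  0.           0.           1.        ]] [[-3.08808049e-01 -9.51123878e-01  9.79152242e-04  6.23975991e-01]
 [ 9.06914076e-01 -2.94764047e-01 -3.01033245e-01  3.67243982e-02]
 [ 2.86608526e-01 -9.20734821e-02  9.53613143e-01 -3.92393881e-01]
 [ 0.00000000e+00  0.00000000e+00  0.00000000e+00  1.00000000e+00]]
```

```bash
python3 -m pendant '[{"x":0.05,"y":-0.12,"rz":0.02,"claw":1},{"x":0.15,"y":-0.35,"rz":0.05,"claw":1},{"x":0.25,"y":-0.6,"rz":0.1,"claw":1},{"x":0.34,"y":-0.8,"rz":0.12,"claw":1},{"x":0.42,"y":-1,"rz":0.16,"claw":1},{"x":0.42,"y":-1,"rz":0.16,"claw":1},{"x":0.42,"y":-1,"rz":0.16,"claw":1},{"x":0.42,"y":-1,"rz":0.16,"claw":1}]'
python3 -m pendant '[{"x":0.05,"y":-0.12,"claw":0.9},{"x":0.15,"y":-0.35,"claw":0.8},{"x":0.25,"y":-0.6,"claw":0.8},{"x":0.34,"y":-0.8,"claw":0.8},{"x":0.42,"y":-1,"claw":0.8},{"x":0.42,"y":-1,"claw":0.8},{"x":0.42,"y":-1,"claw":0.8},{"x":0.42,"y":-1,"claw":0.8}]'
```

```text
$[0]: bad value
$[0]: bad value
```

```bash
python3 -m pendant '[{"x":0.05,"y":-0.12,"z":0,"rx":0,"ry":0,"rz":0.02,"claw":1},{"x":0.15,"y":-0.35,"z":0,"rx":0,"ry":0,"rz":0.05,"claw":1},{"x":0.25,"y":-0.6,"z":0,"rx":0,"ry":0,"rz":0.1,"claw":1},{"x":0.34,"y":-0.8,"z":0,"rx":0,"ry":0,"rz":0.12,"claw":1},{"x":0.42,"y":-1,"z":0,"rx":0,"ry":0,"rz":0.16,"claw":1},{"x":0.42,"y":-1,"z":0,"rx":0,"ry":0,"rz":0.16,"claw":1},{"x":0.42,"y":-1,"z":0,"rx":0,"ry":0,"rz":0.16,"claw":1},{"x":0.42,"y":-1,"z":0,"rx":0,"ry":0,"rz":0.16,"claw":1}]'
```

```text
time_s: 1.9
tcp_pos: [0.2983, 0.3453, 0.2225]
ee_rot: [[0.982, 0.188, 0.0], [0.188, -0.982, 0.0], [0.0, -0.0, -1.0]]
wrist_force: [-0.6, -0.1, -0.2]
gripper_width: 0.993
gripper_force: 0.0
```

```bash
python3 -m pendant '[{"x":0.05,"y":-0.12,"z":0,"rx":0,"ry":0,"rz":0,"claw":0.9},{"x":0.15,"y":-0.35,"z":0,"rx":0,"ry":0,"rz":0,"claw":0.9},{"x":0.25,"y":-0.6,"z":0,"rx":0,"ry":0,"rz":0,"claw":0.8},{"x":0.32,"y":-0.8,"z":0,"rx":0,"ry":0,"rz":0,"claw":0.8},{"x":0.38,"y":-1,"z":0,"rx":0,"ry":0,"rz":0,"claw":0.8},{"x":0.38,"y":-1,"z":0,"rx":0,"ry":0,"rz":0,"claw":0.8},{"x":0.38,"y":-1,"z":0,"rx":0,"ry":0,"rz":0,"claw":0.8},{"x":0.38,"y":-1,"z":0,"rx":0,"ry":0,"rz":0,"claw":0.8}]'
python3 - <<'E'
from h import *
w=capture('wrist');cv2.imwrite('pics/w1.png',w['color'][:,:,::-1])
def fe(p,uv,z):
    K=p['mtx'];T=np.array(p['world_to_cam']);v=np.array([uv[0]-K[0][2],uv[1]-K[1][2]])/K[0][0];r=np.linalg.norm(v);d=np.array([v[0]/r*np.sin(r),-v[1]/r*np.sin(r),-np.cos(r)])
    R=T[:3,:3];o=-R.T@T[:3,3];d=R.T@d;return o+d*(z-o[2])/d[2]
for d in regions_of(w,'lever_grip')+regions_of(w,'lever'):
    ys,xs=np.where(d['region']);print(d['conf'],d['centre'],xs.min(),xs.max(),ys.min(),ys.max(),fe(w,d['centre'],.1))
E
```

```text
time_s: 2.9
tcp_pos: [0.3935, 0.0956, 0.2225]
ee_rot: [[0.982, 0.189, -0.0], [0.189, -0.982, -0.0], [-0.0, 0.0, -1.0]]
wrist_force: [0.7, 0.3, -0.6]
gripper_width: 0.802
gripper_force: 0.0
0.58 [438.8, 162.8] 417 459 147 179 [ 0.44544624 -0.0118435   0.1       ]
0.79 [430.8, 149.2] 410 459 104 179 [4.56515322e-01 2.37430927e-05 1.00000000e-01]
```

View pics/w1.png

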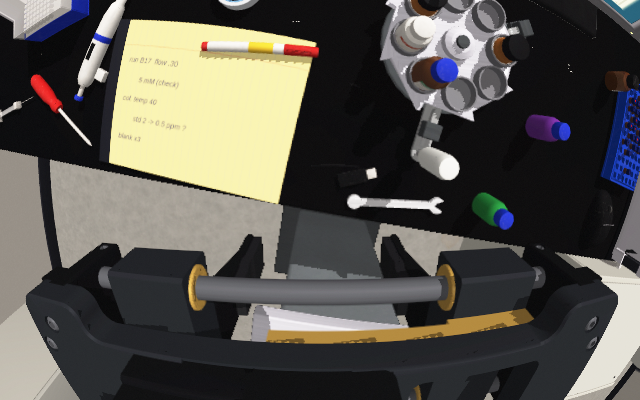

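```bash
python3 -m pendant '[{"x":0.05,"y":-0.1,"z":0,"rx":0,"ry":0,"rz":0,"claw":0.8},{"x":0.12,"y":-0.25,"z":0,"rx":0,"ry":0,"rz":0,"claw":0.8},{"x":0.18,"y":-0.4,"z":0,"rx":0,"ry":0,"rz":0,"claw":0.8},{"x":0.206,"y":-0.46,"z":-0.06,"rx":0,"ry":0,"rz":0,"claw":0.8},{"x":0.206,"y":-0.46,"z":-0.2,"rx":0,"ry":0,"rz":0,"claw":0.8},{"x":0.206,"y":-0.46,"z":-0.3,"rx":0,"ry":0,"rz":0,"claw":0.8},{"x":0.206,"y":-0.46,"z":-0.3,"rx":0,"ry":0,"rz":0,"claw":0.8},{"x":0.206,"y":-0.46,"z":-0.3,"rx":0,"ry":0,"rz":0,"claw":0.8}]'
python3 - <<'E'
from h import *
w=capture('wrist');s=capture('side')
im=np.hstack([cv2.resize(w['color'][100:400,160:480],(400,375)),cv2.resize(s['color'][130:300,235:415],(400,375))])
cv2.imwrite('pics/w2.png',im[:,:,::-1])
E
```

```text
time_s: 4.05
tcp_pos: [0.4459, -0.0202, 0.1486]
ee_rot: [[0.982, 0.188, 0.002], [0.188, -0.982, 0.0], [0.002, 0.0, -1.0]]
wrist_force: [-0.4, 1.3, -0.0]
gripper_width: 0.802
gripper_force: 0.0
```

View pics/w2.png

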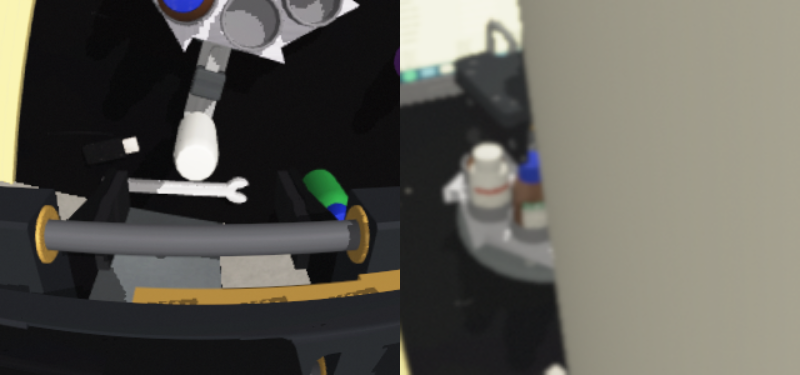

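Run:
```python
from h import *
w=capture('wrist');K=w['mtx'];T=np.array(w['world_to_cam']);R=T[:3,:3];o=-R.T@T[:3,3]
for uv,z in (((316.8,227),.115),((316.8,191),.045)):
    v=np.array([uv[0]-K[0][2],uv[1]-K[1][2]])/K[0][0];r=np.linalg.norm(v);d=R.T@np.array([v[0]/r*np.sin(r),-v[1]/r*np.sin(r),-np.cos(r)]);print(o+d*(z-o[2])/d[2])
```

```text
[ 0.44661814 -0.01735009  0.115     ]
[ 0.45219824 -0.01531262  0.045     ]
```

```bash
python3 -m pendant '[{"x":0,"y":0.008,"z":-0.1,"rx":0,"ry":0,"rz":0,"claw":0.8},{"x":0,"y":0.008,"z":-0.2,"rx":0,"ry":0,"rz":0,"claw":0.8},{"x":0,"y":0.008,"z":-0.28,"rx":0,"ry":0,"rz":0,"claw":0.8},{"x":0,"y":0.008,"z":-0.32,"rx":0,"ry":0,"rz":0,"claw":0.8},{"x":0,"y":0.008,"z":-0.32,"rx":0,"ry":0,"rz":0,"claw":0.5},{"x":0,"y":0.008,"z":-0.32,"rx":0,"ry":0,"rz":0,"claw":0.2},{"x":0,"y":0.008,"z":-0.32,"rx":0,"ry":0,"rz":0,"claw":0.2},{"x":0,"y":0.008,"z":-0.32,"rx":0,"ry":0,"rz":0,"claw":0.2}]'
```

```text
time_s: 5.2
tcp_pos: [0.4453, -0.0187, 0.068]
ee_rot: [[0.982, 0.187, 0.001], [0.187, -0.982, 0.0], [0.001, -0.0, -1.0]]
wrist_force: [-0.3, -0.9, -0.0]
gripper_width: 0.432
gripper_force: 0.0
```

```bash
python3 -m pendant '[{"x":0,"y":0,"z":0,"rx":0,"ry":0,"rz":0,"claw":0.2},{"x":-0.002,"y":-0.056,"z":0,"rx":0,"ry":0,"rz":0,"claw":0.2},{"x":0.003,"y":-0.112,"z":0,"rx":0,"ry":0,"rz":0,"claw":0.2},{"x":0.012,"y":-0.167,"z":0,"rx":0,"ry":0,"rz":0,"claw":0.2},{"x":0.028,"y":-0.221,"z":0,"rx":0,"ry":0,"rz":0,"claw":0.2},{"x":0.048,"y":-0.273,"z":0,"rx":0,"ry":0,"rz":0,"claw":0.2},{"x":0.082,"y":-0.337,"z":0,"rx":0,"ry":0,"rz":0,"claw":0.2},{"x":0.1,"y":-0.36,"z":0,"rx":0,"ry":0,"rz":0,"claw":0.2}]'
```

```text
time_s: 6.2
tcp_pos: [0.472, -0.1096, 0.0678]
ee_rot: [[0.983, 0.186, 0.003], [0.186, -0.983, 0.0], [0.003, 0.0, -1.0]]
wrist_force: [3.8, 3.6, 0.3]
gripper_width: 0.288
gripper_force: 29.9
```

```bash
python3 -m pendant '[{"x":0.006,"y":-0.01,"z":0,"rx":0,"ry":0,"rz":0,"claw":0.2},{"x":0.012,"y":-0.018,"z":0,"rx":0,"ry":0,"rz":0,"claw":0.2},{"x":0.018,"y":-0.026,"z":0,"rx":0,"ry":0,"rz":0,"claw":0.2},{"x":0.024,"y":-0.034,"z":0,"rx":0,"ry":0,"rz":0,"claw":0.2},{"x":0.028,"y":-0.04,"z":0,"rx":0,"ry":0,"rz":0,"claw":0.2},{"x":0.028,"y":-0.04,"z":0,"rx":0,"ry":0,"rz":0,"claw":0.2},{"x":0.028,"y":-0.04,"z":0,"rx":0,"ry":0,"rz":0,"claw":0.2},{"x":0.028,"y":-0.04,"z":0,"rx":0,"ry":0,"rz":0,"claw":0.2}]'
```

```text
time_s: 7.2
tcp_pos: [0.4746, -0.1137, 0.0676]
ee_rot: [[0.983, 0.185, -0.004], [0.185, -0.983, 0.007], [-0.003, -0.008, -1.0]]
wrist_force: [-7.1, 34.2, 12.5]
gripper_width: 0.291
gripper_force: 30.0
```

```bash
python3 -m pendant '[{"x":-0.02,"y":0.03,"z":0,"rx":0,"ry":0,"rz":0,"claw":0.2},{"x":-0.042,"y":0.062,"z":0,"rx":0,"ry":0,"rz":0,"claw":0.2},{"x":-0.06,"y":0.095,"z":0,"rx":0,"ry":0,"rz":0,"claw":0.2},{"x":-0.077,"y":0.127,"z":0,"rx":0,"ry":0,"rz":0,"claw":0.2},{"x":-0.092,"y":0.166,"z":0,"rx":0,"ry":0,"rz":0,"claw":0.2},{"x":-0.105,"y":0.206,"z":0,"rx":0,"ry":0,"rz":0,"claw":0.2},{"x":-0.115,"y":0.247,"z":0,"rx":0,"ry":0,"rz":0,"claw":0.2},{"x":-0.122,"y":0.288,"z":0,"rx":0,"ry":0,"rz":0,"claw":0.2}]'
python3 -m pendant '[{"x":-0.003,"y":0.042,"z":0,"rx":0,"ry":0,"rz":0,"claw":0.2},{"x":-0.004,"y":0.084,"z":0,"rx":0,"ry":0,"rz":0,"claw":0.2},{"x":0,"y":0.126,"z":0,"rx":0,"ry":0,"rz":0,"claw":0.2},{"x":0.005,"y":0.168,"z":0,"rx":0,"ry":0,"rz":0,"claw":0.2},{"x":0.01,"y":0.19,"z":0,"rx":0,"ry":0,"rz":0,"claw":0.2},{"x":0.013,"y":0.206,"z":0,"rx":0,"ry":0,"rz":0,"claw":0.2},{"x":0.018,"y":0.225,"z":0,"rx":0,"ry":0,"rz":0,"claw":0.2},{"x":0.024,"y":0.24,"z":0,"rx":0,"ry":0,"rz":0,"claw":0.2}]'
```

```text
time_s: 8.2
tcp_pos: [0.4463, -0.0463, 0.0677]
ee_rot: [[0.982, 0.187, -0.0], [0.187, -0.982, -0.0], [-0.0, 0.0, -1.0]]
wrist_force: [3.8, -2.6, 0.9]
gripper_width: 0.292
gripper_force: 30.0
time_s: 9.2
tcp_pos: [0.4497, 0.0106, 0.0676]
ee_rot: [[0.982, 0.189, -0.008], [0.188, -0.982, -0.006], [-0.009, 0.005, -1.0]]
wrist_force: [3.1, -24.2, 8.1]
gripper_width: 0.29
gripper_force: 30.0
```

Run:
```python
from h import *
p=capture('top');c=p['color'][70:270,230:430,::-1];cv2.imwrite('pics/t2.png',cv2.resize(c,None,fx=3,fy=3,interpolation=cv2.INTER_CUBIC))
```

```text
(no output)
```

View pics/t2.png

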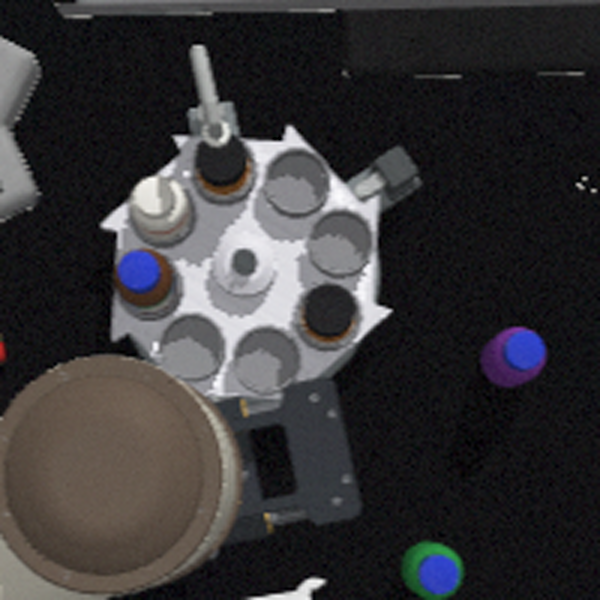

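```bash
python3 -m pendant '[{"x":-0.019,"y":-0.072,"z":0,"rx":0,"ry":0,"rz":0,"claw":0.2},{"x":-0.028,"y":-0.156,"z":0,"rx":0,"ry":0,"rz":0,"claw":0.2},{"x":-0.024,"y":-0.24,"z":0,"rx":0,"ry":0,"rz":0,"claw":0.2},{"x":-0.007,"y":-0.322,"z":0,"rx":0,"ry":0,"rz":0,"claw":0.2},{"x":0.021,"y":-0.401,"z":0,"rx":0,"ry":0,"rz":0,"claw":0.2},{"x":0.056,"y":-0.466,"z":0,"rx":0,"ry":0,"rz":0,"claw":0.2},{"x":0.078,"y":-0.5,"z":0,"rx":0,"ry":0,"rz":0,"claw":0.2},{"x":0.098,"y":-0.528,"z":0,"rx":0,"ry":0,"rz":0,"claw":0.2}]'
python3 -m pendant '[{"x":0,"y":0,"z":0,"rx":0,"ry":0,"rz":0,"claw":0.2},{"x":-0.042,"y":0.062,"z":0,"rx":0,"ry":0,"rz":0,"claw":0.2},{"x":-0.06,"y":0.095,"z":0,"rx":0,"ry":0,"rz":0,"claw":0.2},{"x":-0.077,"y":0.127,"z":0,"rx":0,"ry":0,"rz":0,"claw":0.2},{"x":-0.092,"y":0.166,"z":0,"rx":0,"ry":0,"rz":0,"claw":0.2},{"x":-0.105,"y":0.206,"z":0,"rx":0,"ry":0,"rz":0,"claw":0.2},{"x":-0.115,"y":0.247,"z":0,"rx":0,"ry":0,"rz":0,"claw":0.2},{"x":-0.122,"y":0.288,"z":0,"rx":0,"ry":0,"rz":0,"claw":0.2}]'
python3 -m pendant '[{"x":-0.003,"y":0.042,"z":0,"rx":0,"ry":0,"rz":0,"claw":0.2},{"x":-0.004,"y":0.084,"z":0,"rx":0,"ry":0,"rz":0,"claw":0.2},{"x":0,"y":0.126,"z":0,"rx":0,"ry":0,"rz":0,"claw":0.2},{"x":0.005,"y":0.168,"z":0,"rx":0,"ry":0,"rz":0,"claw":0.2},{"x":0.01,"y":0.19,"z":0,"rx":0,"ry":0,"rz":0,"claw":0.2},{"x":0.013,"y":0.206,"z":0,"rx":0,"ry":0,"rz":0,"claw":0.2},{"x":0.018,"y":0.225,"z":0,"rx":0,"ry":0,"rz":0,"claw":0.2},{"x":0.024,"y":0.24,"z":0,"rx":0,"ry":0,"rz":0,"claw":0.2}]'
```

```text
time_s: 10.25
tcp_pos: [0.4748, -0.1142, 0.0674]
ee_rot: [[0.983, 0.182, -0.005], [0.182, -0.983, 0.008], [-0.003, -0.009, -1.0]]
wrist_force: [-11.6, 49.0, 27.4]
gripper_width: 0.289
gripper_force: 30.2
time_s: 11.25
tcp_pos: [0.4462, -0.0463, 0.0677]
ee_rot: [[0.982, 0.187, -0.0], [0.187, -0.982, -0.0], [-0.0, 0.0, -1.0]]
wrist_force: [4.1, -3.7, 3.4]
gripper_width: 0.288
gripper_force: 30.0
time_s: 12.25
tcp_pos: [0.4496, 0.0106, 0.0675]
ee_rot: [[0.982, 0.188, -0.007], [0.188, -0.982, -0.006], [-0.008, 0.005, -1.0]]
wrist_force: [3.9, -23.8, 10.3]
gripper_width: 0.289
gripper_force: 30.0
```

```bash
python3 -m pendant '[{"x":-0.019,"y":-0.072,"z":0,"rx":0,"ry":0,"rz":0,"claw":0.2},{"x":-0.028,"y":-0.156,"z":0,"rx":0,"ry":0,"rz":0,"claw":0.2},{"x":-0.024,"y":-0.24,"z":0,"rx":0,"ry":0,"rz":0,"claw":0.2},{"x":-0.007,"y":-0.322,"z":0,"rx":0,"ry":0,"rz":0,"claw":0.2},{"x":0.021,"y":-0.401,"z":0,"rx":0,"ry":0,"rz":0,"claw":0.2},{"x":0.056,"y":-0.466,"z":0,"rx":0,"ry":0,"rz":0,"claw":0.2},{"x":0.078,"y":-0.5,"z":0,"rx":0,"ry":0,"rz":0,"claw":0.2},{"x":0.094,"y":-0.522,"z":0,"rx":0,"ry":0,"rz":0,"claw":0.2}]'
python3 -m pendant '[{"x":0,"y":0,"z":0,"rx":0,"ry":0,"rz":0,"claw":0.2},{"x":-0.038,"y":0.056,"z":0,"rx":0,"ry":0,"rz":0,"claw":0.2},{"x":-0.056,"y":0.089,"z":0,"rx":0,"ry":0,"rz":0,"claw":0.2},{"x":-0.073,"y":0.121,"z":0,"rx":0,"ry":0,"rz":0,"claw":0.2},{"x":-0.088,"y":0.16,"z":0,"rx":0,"ry":0,"rz":0,"claw":0.2},{"x":-0.101,"y":0.2,"z":0,"rx":0,"ry":0,"rz":0,"claw":0.2},{"x":-0.111,"y":0.241,"z":0,"rx":0,"ry":0,"rz":0,"claw":0.2},{"x":-0.118,"y":0.282,"z":0,"rx":0,"ry":0,"rz":0,"claw":0.2}]'
python3 -m pendant '[{"x":-0.003,"y":0.042,"z":0,"rx":0,"ry":0,"rz":0,"claw":0.2},{"x":-0.004,"y":0.084,"z":0,"rx":0,"ry":0,"rz":0,"claw":0.2},{"x":0,"y":0.126,"z":0,"rx":0,"ry":0,"rz":0,"claw":0.2},{"x":0.005,"y":0.168,"z":0,"rx":0,"ry":0,"rz":0,"claw":0.2},{"x":0.01,"y":0.19,"z":0,"rx":0,"ry":0,"rz":0,"claw":0.2},{"x":0.013,"y":0.206,"z":0,"rx":0,"ry":0,"rz":0,"claw":0.2},{"x":0.018,"y":0.225,"z":0,"rx":0,"ry":0,"rz":0,"claw":0.2},{"x":0.024,"y":0.24,"z":0,"rx":0,"ry":0,"rz":0,"claw":0.2}]'
python3 - <<'E'
from h import *
p=capture('top');c=p['color'][70:270,230:430,::-1];cv2.imwrite('pics/t3.png',cv2.resize(c,None,fx=3,fy=3,interpolation=cv2.INTER_CUBIC))
E
```

```text
time_s: 13.25
tcp_pos: [0.4746, -0.1137, 0.0674]
ee_rot: [[0.983, 0.183, -0.003], [0.183, -0.983, 0.006], [-0.002, -0.006, -1.0]]
wrist_force: [-7.5, 36.8, 21.6]
gripper_width: 0.293
gripper_force: 30.1
time_s: 14.25
tcp_pos: [0.4462, -0.0464, 0.0676]
ee_rot: [[0.982, 0.187, -0.0], [0.187, -0.982, -0.0], [-0.0, 0.0, -1.0]]
wrist_force: [4.4, -2.7, 4.7]
gripper_width: 0.289
gripper_force: 30.0
time_s: 15.25
tcp_pos: [0.4496, 0.0105, 0.0675]
ee_rot: [[0.982, 0.188, -0.007], [0.188, -0.982, -0.006], [-0.008, 0.005, -1.0]]
wrist_force: [3.8, -22.5, 9.7]
gripper_width: 0.291
gripper_force: 30.0
```

View pics/t3.png

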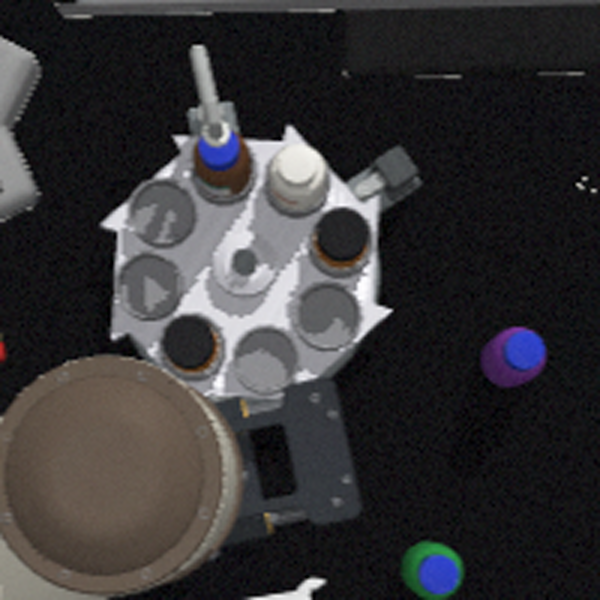

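The tall blue-capped amber bottle now stands under the nozzle, at crop pixel (220,150). Next I let go of the lever and raise the tool.

```bash
python3 -m pendant '[{"x":-0.006,"y":-0.006,"z":0,"rx":0,"ry":0,"rz":0,"claw":0.2},{"x":-0.01,"y":-0.011,"z":0,"rx":0,"ry":0,"rz":0,"claw":0.2},{"x":-0.01,"y":-0.011,"z":0,"rx":0,"ry":0,"rz":0,"claw":0.7},{"x":-0.01,"y":-0.011,"z":0,"rx":0,"ry":0,"rz":0,"claw":0.7},{"x":-0.01,"y":-0.011,"z":0,"rx":0,"ry":0,"rz":0,"claw":0.7},{"x":-0.01,"y":-0.011,"z":0,"rx":0,"ry":0,"rz":0,"claw":0.7},{"x":-0.01,"y":-0.011,"z":0,"rx":0,"ry":0,"rz":0,"claw":0.7},{"x":-0.01,"y":-0.011,"z":0,"rx":0,"ry":0,"rz":0,"claw":0.7}]'
python3 -m pendant '[{"x":0,"y":0,"z":0.08,"rx":0,"ry":0,"rz":0,"claw":0.7},{"x":0,"y":0,"z":0.2,"rx":0,"ry":0,"rz":0,"claw":0.7},{"x":0,"y":0,"z":0.35,"rx":0,"ry":0,"rz":0,"claw":0.7},{"x":0,"y":0.2,"z":0.5,"rx":0,"ry":0,"rz":0,"claw":0.7},{"x":0,"y":0.4,"z":0.6,"rx":0,"ry":0,"rz":0,"claw":0.7},{"x":0,"y":0.6,"z":0.6,"rx":0,"ry":0,"rz":0,"claw":0.7},{"x":0,"y":0.6,"z":0.6,"rx":0,"ry":0,"rz":0,"claw":0.7},{"x":0,"y":0.6,"z":0.6,"rx":0,"ry":0,"rz":0,"claw":0.7}]'
python3 - <<'E'
from h import *
p=capture('top');s=capture('side')
im=np.hstack([cv2.resize(p['color'][70:270,230:430],(400,400)),cv2.resize(s['color'][110:290,225:405],(400,400))])
cv2.imwrite('pics/t4.png',im[:,:,::-1])
E
```

```text
time_s: 16.3
tcp_pos: [0.4499, 0.0105, 0.0675]
ee_rot: [[0.982, 0.187, -0.0], [0.187, -0.982, -0.0], [-0.0, -0.0, -1.0]]
wrist_force: [0.7, 0.2, 0.3]
gripper_width: 0.694
gripper_force: 0.0
time_s: 17.3
tcp_pos: [0.4495, 0.1603, 0.2172]
ee_rot: [[0.982, 0.187, -0.001], [0.187, -0.982, -0.001], [-0.001, 0.0, -1.0]]
wrist_force: [-0.9, -0.4, 0.2]
gripper_width: 0.7
gripper_force: 0.0
```

View pics/t4.png

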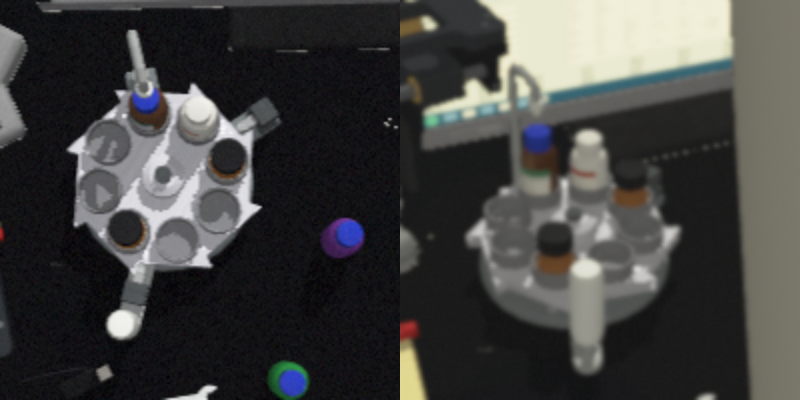

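The amber bottle stands upright in its cup under the nozzle. The lever is released at its forward stop and the robot is clear of everything.

```bash
python3 -c "
from station import *
print(finish_job())"
```

```text
the job is handed in; nothing more can be done
None
```

The carousel was advanced three notches by its lever. The tall amber bottle now stands in its cup under the nozzle, the lever is released at its forward stop, and the job is handed in at about 17 s.

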